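# Hang the drilling template on the swivel hook

## Robot

A 6-joint arm with a two-finger parallel gripper is mounted at the origin on a cart in front of the work surface, level with it; the furniture and walls round the work are solid. World frame = base frame: x ahead of the robot, y to its left, z up, the work surface at z = 0. Lengths are in mm, angles in rad, forces in N, time in s.
With the tool pointing down it reaches from about 300 to 875 mm from the base axis. Payload 4.2 kg.
Tool frame: the origin (TCP) lies at the very end of the fingers, on their centre line; the grasp point (between the pads) lies 19 mm behind it; z points along the fingers, y is the line along which they close (so a half turn about z gives the same grasp; the last joint's range is limited). The gripper opens to 85 mm and grips with 20 to 120 N. Pads are 22 mm wide; open, the fingers measure 114 mm over their backs; the gripper's body (76 mm by 85 mm) begins 54 mm behind the grasp point. The pads swing forward as they close: fully open they stand 13 mm farther back than shut.
Start: joints at [-1.209, 0.32, 1.565, -0, 1.257, -0.02], TCP at [214.244, -533.611, 231.338] pointing down, gripper open.
Joint ranges: [-3.11, 3.11], [-0.84, 2.01], [0.21, 2.61], [-1.34, 4.49], [0.05, 2.63], [-2.56, 2.56]. Speed limits (rad/s): [2.57, 2.57, 3.14, 3.14, 3.14, 3.14].

## Interface

Orientations are given as a unit quaternion [w, x, y, z].
In Python, from rig import readout, optics, arm gives the robot as it stands.
- The arm moves only by the shell command python3 -m creep 'ROWS' [FORCE]. ROWS is JSON, a list of rows, each an object of numbers: "tx", "ty", "tz": the shift along the world's x, y, z in mm; "ax", "ay", "az": the turn, a rotation vector about the world's x, y, z in degrees; "gripper": the closure in counts, from 0 (fully open) to 255 (shut). A call has 1 to 10 rows; each row shifts and turns the commanded pose from where the row before left it; what a row does not reach is not made up. A row lasts 1/12 s, in which the tool goes at most 41.7 mm and 7.16 degrees, less where a joint would pass 70% of its speed; a pose out of reach is approached as far as the arm can. A call is refused whole if a number of a shift passes 41.7 or a number of a turn 7.16, either way. A call with a gripper value outside its range is refused whole. The fingers move at their own pace and stop on an object; FORCE is the grip in N (left out, the last holds). Time passes only in rows, so rows that do not move let the fingers close. It gives the time, the measured TCP pose, the force, the opening and the grip force at its end, in the units of the state.
- readout.get_state(): the state, without advancing time (a new reading comes with each control period).
- optics.camera(name): name is "scene" or "top" or "wrist"; returns a dict with "color" (384x512x3 uint8, red, green, blue), "z_map" (384x512 float32, mm along the optical axis (not along the pixel's ray), 0 where there is no reading), "mtx" (3x3 intrinsics, pixels), "k1" (the pictures are not rectified: a ray, as slopes to the right and down, at radius r is drawn at 1 + k1 r^2 times it, then the intrinsics apply), "world_to_cam" (4x4, takes a point from world to camera coordinates). Camera axes: x right, y down, z forward; pixel columns grow to the right and rows downward; lengths in mm; the calibration is good to about 2 mm. A picture is of the moment at which its call begins.
- arm.close_job(): hands the job in; it is judged then, once.
The state is a dict: "clock": time; "qpos": joint angles; "qd": joint speeds; "effort": joint torques, N m; "position": TCP position; "ee_rot": TCP orientation; "wrist_force": force on the tool from outside, world axes, zero at the start; "ft_torque": the same for the moment, N m; "opening": opening from 0.0 (shut) to 1.0 (fully open); "grasp_force": force on a finger pad.
Only numpy, scipy, OpenCV 4.12 (cv2) and the standard library are available. Lean on these libraries where they do the work, as an engineer would, in place of code of your own. Each camera call takes 0.05 s, during which the arm holds its last target. There are 200 camera calls.

## Task

The swivel hook on the stand has been left swung aside. First turn it until it points straight out over the stand's long foot, then draw the drilling template out of the slanted holder and hang it by its hand slot on the hook. Leave the hook pointing along the foot with the template hanging freely and still, and do not disturb the black tube, the sanding block or the tape roll.

Things in the scene. Friction and masses are not known exactly. Their poses are not given: they have to be found in the camera images.
- stand: fixed steel stand. Origin on the worktop, 50 mm along the foot from the post's axis; its -x axis is the direction in which the long foot runs out from the post (to the robot's right, within about 0.35 rad). Foot plate 170 x 70 x 10 mm, from x = -90 to +80 mm, with a low bright rib along its middle; round post of 18 mm diameter at x = +50 mm, its top at 112 mm, with the swivel hook on top. The stand may be left or right of the holder.
- hook (a joint): angle of the swivel hook about the post's vertical axis, rad: 0 = hook points straight along the long foot (stand's -x), growing counterclockwise seen from above; starts between 0.6 and 1.2, swung away from the robot. Stiff friction (0.2 N m, about 4 N pushed sideways 50 mm from the axis), stays where it is left, no stop near 0.
- hook_seat (a point): on the swivel hook: upper side of its level round arm (10 mm thick), 50 mm from the post's axis and 135 mm above the worktop, where things hang. Its -x axis points outward along the arm, y across it, z up. The arm is straight from the 32 mm wide collar round the axis (top at 141 mm) to 80 mm from the axis.
- hook_end (a point): top of the hook's upturned end, 86 mm from the axis, 12 mm higher than the upper side of the arm; the bar is 10 mm thick.
- holder: fixed wooden holder, base 125 x 60 x 12 mm (x = -32 to +93 mm), carrying a pocket that slants 30 degrees from the vertical, its mouth toward the holder's -x axis, which points to the robot's left (within about 0.35 rad). Inside the pocket is 74 mm x 11 mm and 45 mm deep along the slant; walls 8 mm. Origin on the worktop; centre of the pocket's floor at x = 30, z = 43 mm.
- template: loose aluminium plate, 70 mm wide (its x), 8 mm thick (its y), 138 mm tall (its z), 0.13 to 0.25 kg. Origin in the middle of the lower edge. From below: 52 mm with three round holes, a hand slot 46 mm wide and 46 mm high (z = 52 to 98 mm), side rails 12 mm, and a solid grip band 40 mm high (z = 98 to 138 mm). It starts in the holder's pocket, leaning 30 degrees to the robot's left within its own plane, grip up, and comes out only along its own z axis.
- template_grip (a point): on the template, middle of its width in the grip band, 8 mm below its top edge: where to pinch it across the 8 mm thickness, fingers along the plate (so tilted 30 degrees while in the holder). About 155 mm above the worktop at the start.
- template_eye (a point): on the template, middle of the hand slot's upper edge (z = 98 mm): it rests on the hook's arm when the template hangs. Axes as the template's.
- slug_3: bystander: black tube standing on the worktop between stand and holder, 35 mm diameter, 69 mm tall. Origin in the middle of its underside.
- sanding_block: bystander: grey sanding block lying at the near right, 66 x 98 x 25 mm. Origin in the middle of its underside.
- tape_black: bystander: black tape roll lying at the far right, 72 mm diameter, 20 mm high. Origin in the middle of its underside.

How it is judged:
By the outcome, as a careful person would: the job done as asked, in the order asked, and still so for the second after the job is handed in, with the robot touching nothing.
It also fails if it takes over 70 s, if anything falls off the work surface, if the arm or the gripper's body presses on something with over 40 N, if the wrist force passes 120 N, or if a joint passes its speed limit or range.

## Working session

There is one attempt and no reset: what is moved stays moved. The work goes in short steps, Python scripts to look and compute and a shell command to move; the robot and the scene stay as the last step left them, time stands still between calls to the robot, and variables do not carry over. Pictures are saved under pics/ and viewed, at most 10 in all, crops included, and the job is handed in when it is done.

```bash
mkdir -p pics; ls
cat > h.py <<'E'
import numpy as np, cv2
from rig import readout, optics, arm
def cam(n):
    c=optics.camera(n); return c
def cloud(c):
    """world xyz per pixel"""
    z=c["z_map"].astype(float); H,W=z.shape; K=np.array(c["mtx"],float); k=c["k1"]
    u,v=np.meshgrid(np.arange(W),np.arange(H))
    d=np.array([k,0,0,0,0],float)
    p=cv2.undistortPoints(np.stack([u,v],-1).reshape(-1,1,2).astype(float),K,d).reshape(H,W,2)
    P=np.dstack([p[...,0]*z,p[...,1]*z,z,np.ones_like(z)])
    w=P@np.linalg.inv(np.array(c["world_to_cam"])).T
    w=w[...,:3]; w[z==0]=np.nan
    return w
def save(c,n): cv2.imwrite(n,c["color"][...,::-1])
E
python3 - <<'E'
from h import *
import pickle
a=cam("scene");b=cam("top")
pickle.dump((a,b),open("c0.pkl","wb"))
im=np.vstack([a["color"],b["color"]])
save({"color":cv2.resize(np.hstack([a["color"],b["color"]]),(800,300),interpolation=cv2.INTER_AREA)},"pics/0.png")
save(b,"pics/top.png")
for c in(a,b): print(np.round(np.linalg.inv(c["world_to_cam"]),2), c["mtx"], c["k1"])
print(readout.get_state())
E
```

```text
pics
[[ 7.3000e-01 -3.5000e-01  5.9000e-01 -2.7712e+02]
 [-6.9000e-01 -3.4000e-01  6.4000e-01 -8.5108e+02]
 [-2.0000e-02 -8.7000e-01 -4.9000e-01  7.0028e+02]
 [ 0.0000e+00  0.0000e+00  0.0000e+00  1.0000e+00]] [[479.34759369   0.         256.53558511]
 [  0.         479.34759369 190.37965971]
 [  0.           0.           1.        ]] -0.0983792527852362
[[ 7.0000e-02 -9.8000e-01  2.0000e-01  1.9546e+02]
 [-1.0000e+00 -7.0000e-02  1.0000e-02 -8.4990e+01]
 [ 0.0000e+00 -2.0000e-01 -9.8000e-01  1.3404e+03]
 [ 0.0000e+00  0.0000e+00  0.0000e+00  1.0000e+00]] [[484.45231077   0.         257.37919366]
 [  0.         484.45231077 187.85803782]
 [  0.           0.           1.        ]] 0.012063959119457915
{'clock': 0.1, 'qpos': array([-1.20898512e+00,  3.20228489e-01,  1.56554931e+00,  2.64824802e-05,
        1.25744059e+00, -1.99701630e-02]), 'qd': array([-0.00066331, -0.00062253, -0.00454633, -0.00032432, -0.00036007,
        0.00097928]), 'effort': array([ 3.91047488e-04, -4.16410124e+01, -2.34704268e+01,  5.01321983e-05,
        4.94543943e-03, -1.92331032e-05]), 'position': array([ 214.09992964, -533.18403731,  230.56905323]), 'ee_rot': array([-8.03165720e-04,  9.81836084e-01,  1.89729397e-01, -1.25850771e-04]), 'wrist_force': array([-0.07934241, -0.07805316,  0.66517119]), 'ft_torque': array([0.00301362, 0.03582621, 0.0256497 ]), 'grasp_force': 0.0, 'opening': 0.9987871832277998}
```

View pics/0.png

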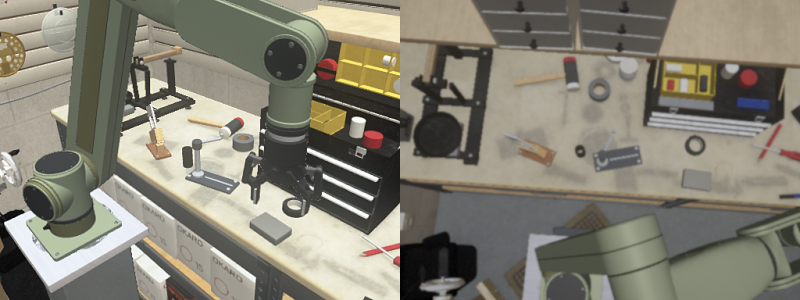

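View pics/top.png

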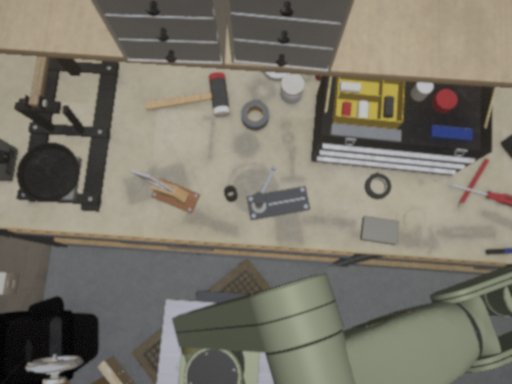

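The top view shows the stand at about (278,202) with its post near (260,206), and the hook pointing up-right to about (271,169). The tube is at (231,192). The holder is at (175,195), with the template leaning to its upper left. Next I measure these from the depth.

Run:
```python
from h import *
import pickle
a,b=pickle.load(open("c0.pkl","rb"))
w=cloud(b); w2=cloud(a)
P=np.vstack([w.reshape(-1,3),w2.reshape(-1,3)])
P=P[~np.isnan(P).any(1)]
print("ground",np.nanmedian(w[215:230,200:240,2]),)
# crops
def rep(n,u0,u1,v0,v1):
    q=w[v0:v1,u0:u1]; print(n); 
    for zlo,zhi in((5,20),(20,60),(60,100),(100,125),(125,160),(160,200)):
        m=(q[...,2]>zlo)&(q[...,2]<zhi)
        if m.sum()>3:
            s=q[m]; print(zlo,zhi,m.sum(),s.mean(0).round(0),s.min(0).round(0),s.max(0).round(0),
             cv2.minAreaRect(s[:,:2].astype(np.float32)))
rep("stand",242,315,160,222)
rep("holder",128,205,165,215)
rep("tube",222,241,183,202)
sc=a["color"]; save({"color":cv2.resize(sc[120:260,170:320],(750,700)[:1]+(600,),interpolation=cv2.INTER_CUBIC)},"pics/1.png")
q=b["color"][155:225,125:320]; save({"color":cv2.resize(q,(780,280),interpolation=cv2.INTER_CUBIC)},"pics/2.png")
```

```text
ground 0.4182505758415118
stand
5 20 1408 [ 436. -133.   10.] [ 376. -228.    5.] [560. -26.  20.] ((466.6891784667969, -124.73389434814453), (175.0731964111328, 201.9237518310547), 3.8717024326324463)
20 60 61 [414. -77.  28.] [ 401. -220.   20.] [557. -58.  55.] ((474.790283203125, -146.650146484375), (31.309589385986328, 217.6631317138672), 40.023162841796875)
60 100 4 [410. -74.  67.] [410. -77.  64.] [411. -70.  70.] ((410.17724609375, -73.5259017944336), (0.8875741362571716, 8.007376670837402), 3.6344969272613525)
100 125 8 [405. -72. 122.] [403. -83. 119.] [408. -62. 124.] ((405.04766845703125, -72.20138549804688), (20.548992156982422, 3.777305841445923), 86.62548065185547)
125 160 240 [441. -83. 137.] [ 403. -110.  127.] [500. -59. 152.] ((452.9356994628906, -83.11953735351562), (29.995708465576172, 103.67304992675781), 74.71515655517578)
holder
5 20 689 [430. 162.  11.] [373.  77.   5.] [520. 303.  19.] ((447.06201171875, 190.07608032226562), (140.72320556640625, 218.1275177001953), 4.132913589477539)
20 60 52 [426. 171.  44.] [410.  99.  20.] [449. 223.  60.] ((427.65893554
[... 521 characters left out ...]
58447266, 8.404192924499512), 71.30406188964844)
160 200 65 [448. 207. 169.] [439. 188. 160.] [459. 232. 181.] ((449.41619873046875, 209.7964324951172), (46.57279968261719, 8.19684886932373), 70.50128936767578)
tube
5 20 33 [447.   5.  11.] [426. -16.   5.] [479.  33.  20.] ((451.6332702636719, 7.885486602783203), (52.574928283691406, 47.59638214111328), 4.523621082305908)
20 60 52 [439.   4.  41.] [425. -12.  22.] [455.  19.  59.] ((439.8385314941406, 3.4262332916259766), (28.399227142333984, 29.498720169067383), 78.28935241699219)
60 100 96 [443.   5.  69.] [426. -11.  60.] [460.  22.  75.] ((442.8152160644531, 5.231306076049805), (33.27571105957031, 32.327239990234375), 4.652744770050049)
```

View pics/2.png

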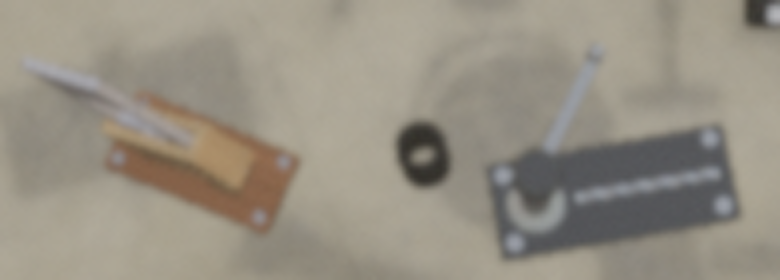

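View pics/1.png

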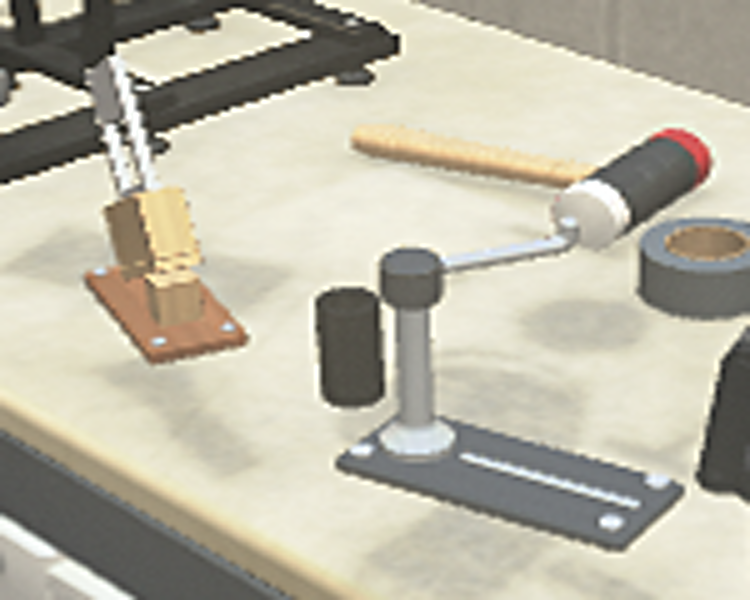

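The crop shows the template leaning to the left in the holder. The hook swings away from the foot, and the foot runs right and slightly up along the rib. Next I fit the exact lines.

Run:
```python
from h import *
import pickle
a,b=pickle.load(open("c0.pkl","rb"))
def fl(p): v=cv2.fitLine(p.astype(np.float32),cv2.DIST_HUBER,0,.01,.01).ravel(); return v.round(3)
for n,c in(("top",b),("scene",a)):
    w=cloud(c); col=c["color"].astype(int); x,y,z=w[...,0],w[...,1],w[...,2]
    g=col.mean(-1)
    foot=(x>365)&(x<490)&(y>-235)&(y<-40)&(z>4)&(z<16)&(g<115)
    n_,l,st,ce=cv2.connectedComponentsWithStats(foot.astype(np.uint8)); k=1+st[1:,4].argmax(); s=w[l==k]
    print(n,"foot",len(s),cv2.minAreaRect(s[:,:2].astype(np.float32)),s[:,2].mean())
    m=(x>380)&(x<440)&(y>-110)&(y<-40)&(z>133)&(z<150); s=w[m]
    print("collar",m.sum(),s.mean(0),cv2.minEnclosingCircle(s[:,:2].astype(np.float32)))
    m=(x>435)&(x<520)&(y>-140)&(y<-60)&(z>122)&(z<160); s=w[m]; print("arm",m.sum(),fl(s[:,:2]),s.min(0),s.max(0))
    m=(x>400)&(x<490)&(y>150)&(y<275)&(z>120)&(z<200); s=w[m]; print("tmpl",m.sum(),fl(s[:,:2]),s.min(0),s.max(0),"top",s[s[:,2]>np.percentile(s[:,2],95)].mean(0))
    sv=np.linalg.svd(s-np.median(s,0))[2]; print("plane n",sv[2],np.median(s,0))
    m=(x>365)&(x<490)&(y>70)&(y<260)&(z>6)&(z<18)&(col[...,0]>col[...,2]+50)&(g<150)
    s=w[m]; print("base",len(s),cv2.minAreaRect(s[:,:2].astype(np.float32)))
    m=(x>400)&(x<490)&(y>-25)&(y<40)&(z>62)&(z<80); s=w[m]; print("tube",cv2.minEnclosingCircle(s[:,:2].astype(np.float32)))
```

```text
top foot 974 ((430.70343017578125, -125.86271667480469), (69.45626068115234, 167.42398071289062), 13.616307258605957) 10.131147179691858
collar 127 [418.54066259 -73.8313573  139.31154236] ((420.8999328613281, -75.16255187988281), 19.046340942382812)
arm 112 [ 9.24000e-01 -3.81000e-01  4.68612e+02 -9.42170e+01] [ 435.32289853 -109.6587106   127.35006051] [499.58556716 -75.37849195 151.78840808]
tmpl 171 [3.03000e-01 9.53000e-01 4.47119e+02 2.08735e+02] [430.51429946 166.46546628 120.75011969] [467.05041874 254.0445876  180.71065793] top [445.80948241 201.28152499 177.91691292]
plane n [-0.95072288  0.30672925  0.04520153] [446.6240186  205.63995665 153.75195134]
base 318 ((430.94659423828125, 157.46670532226562), (113.00969696044922, 54.94282913208008), 70.62655639648438)
tube ((443.3385314941406, 5.504278659820557), 17.945636749267578)
scene foot 105 ((399.45367431640625, -135.39498901367188), (14.013739585876465, 163.4189910888672), 10.970245361328125) 6.749256573135491
collar 79 [417.69971789 -80.52066324 137.93237918] ((421.8190002441406, -81.57051849365234), 19.357999801635742)
arm 117 [ 9.23000e-01 -3.86000e-01  4.72190e+02 -1.00296e+02] [ 435.20083712 -113.31526291  124.10864912] [504.30469049 -81.83092619 146.46321084]
tmpl 145 [2.94000e-01 9.56000e-01 4.46390e+02 2.02964e+02] [431.65309882 163.29830268 120.33439148] [461.30592379 248.77336827 177.1236845 ] top [446.0248686  198.55819893 174.30508453]
plane n [-0.96169459  0.27400789  0.00794924] [445.14383516 195.3080796  145.04942849]
base 244 ((432.1927185058594, 153.5157928466797), (123.93276977539062, 59.1722297668457), 71.75352478027344)
tube ((443.3227233886719, 3.5042576789855957), 21.23480796813965)
```

```bash
python3 -m creep '[{"tx":13,"ty":23,"az":7.1,"gripper":120},{"tx":13,"ty":23,"az":7.1},{"tx":13,"ty":23,"az":7.1},{"tx":13,"ty":23,"az":7.1},{"tx":13,"ty":23,"az":7.1},{"tx":13,"ty":23,"az":7.1},{"tx":13,"ty":23,"az":7.1},{"tx":13,"ty":23,"az":7.1},{"tx":13,"ty":23,"az":7.1},{"tx":13,"ty":23,"az":7.1}]' 60
python3 -m creep '[{"tx":13,"ty":23,"az":7.1},{"tx":13,"ty":23,"az":7.1},{"tx":13,"ty":23,"az":7.1},{"tx":13,"ty":23,"az":7.1},{"tx":13,"ty":23,"az":7.1},{"tx":13,"ty":23,"az":7.1},{"tx":13,"ty":23,"az":7.1},{"tx":13,"ty":23,"az":7.1},{"tx":13,"ty":23,"az":7.1},{}]'
python3 -m creep '[{},{},{}]'
cat >> h.py <<'E'
def look(n):
    c=cam("wrist"); save(c,n); w=cloud(c); s=readout.get_state()
    from scipy.spatial.transform import Rotation as R
    q=s["ee_rot"]; M=R.from_quat([q[1],q[2],q[3],q[0]]).as_matrix()
    print("tcp",s["position"].round(1),"tooly",M[:,1].round(3),"toolz",M[:,2].round(3),"q",s["qpos"].round(2),"F",s["wrist_force"].round(1),s["clock"])
    return c,w
E
python3 - <<'E'
from h import *
import pickle
c,w=look("pics/w1.png"); pickle.dump(c,open("w1.pkl","wb"))
E
```

```text
tcp [ 214.1 -533.3  230.7] tooly [ 0.373 -0.928 -0.001] toolz [-0.001  0.001 -1.   ] q [-1.21  0.32  1.57 -0.    1.26 -0.02] F [ 0.3  0.4 -0.6] 0.15validation failed for argument at $[0]...
validation failed for argument at $[0]...
validation failed for argument at $[0]...
```

View pics/w1.png

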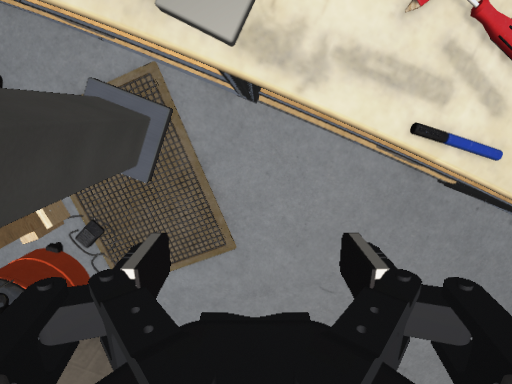

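The arm has not moved: this is the wrist view from the start pose, showing the floor and the bench edge. The rows were refused, so I'll try giving every key.

```bash
python3 -m creep '[{"tx":13,"ty":23,"tz":0,"ax":0,"ay":0,"az":7.1,"gripper":120}]' 60; python3 -m creep --help | head -30
```

```text
clock: 0.23
position: [226.0, -513.2, 230.5]
ee_rot: [0.001, 0.968, 0.25, -0.001]
wrist_force: [0.7, -0.5, 1.0]
opening: 0.884
grasp_force: 0.0invalid input: not JSON, or not a number
```

```bash
python3 -m creep '[{"tx":13,"ty":23,"tz":0,"ax":0,"ay":0,"az":7.1,"gripper":120},{"tx":13,"ty":23,"tz":0,"ax":0,"ay":0,"az":7.1,"gripper":120},{"tx":13,"ty":23,"tz":0,"ax":0,"ay":0,"az":7.1,"gripper":120},{"tx":13,"ty":23,"tz":0,"ax":0,"ay":0,"az":7.1,"gripper":120},{"tx":13,"ty":23,"tz":0,"ax":0,"ay":0,"az":7.1,"gripper":120},{"tx":13,"ty":23,"tz":0,"ax":0,"ay":0,"az":7.1,"gripper":120},{"tx":13,"ty":23,"tz":0,"ax":0,"ay":0,"az":7.1,"gripper":120},{"tx":13,"ty":23,"tz":0,"ax":0,"ay":0,"az":7.1,"gripper":120},{"tx":13,"ty":23,"tz":0,"ax":0,"ay":0,"az":7.1,"gripper":120}]'
python3 -m creep '[{"tx":13,"ty":23,"tz":0,"ax":0,"ay":0,"az":7.1,"gripper":120},{"tx":13,"ty":23,"tz":0,"ax":0,"ay":0,"az":7.1,"gripper":120},{"tx":13,"ty":23,"tz":0,"ax":0,"ay":0,"az":7.1,"gripper":120},{"tx":13,"ty":23,"tz":0,"ax":0,"ay":0,"az":7.1,"gripper":120},{"tx":13,"ty":23,"tz":0,"ax":0,"ay":0,"az":7.1,"gripper":120},{"tx":13,"ty":23,"tz":0,"ax":0,"ay":0,"az":7.1,"gripper":120},{"tx":13,"ty":23,"tz":0,"ax":0,"ay":0,"az":7.1,"gripper":120},{"tx":13,"ty":23,"tz":0,"ax":0,"ay":0,"az":7.1,"gripper":120},{"tx":13,"ty":23,"tz":0,"ax":0,"ay":0,"az":7.1,"gripper":120},{"tx":0,"ty":0,"tz":0,"ax":0,"ay":0,"az":0,"gripper":120}]'
python3 - <<'E'
from h import *
import pickle
c,w=look("pics/w2.png"); pickle.dump(c,open("w2.pkl","wb"))
E
```

```text
clock: 0.98
position: [344.5, -302.3, 231.2]
ee_rot: [-0.0, 0.687, 0.727, 0.0]
wrist_force: [0.1, -1.3, 0.0]
opening: 0.528
grasp_force: 0.0
clock: 1.82
position: [462.9, -93.5, 231.1]
ee_rot: [0.0, 0.198, 0.98, 0.001]
wrist_force: [0.3, 0.5, -0.7]
opening: 0.524
grasp_force: 0.0
tcp [461.8 -95.1 231. ] tooly [0.392 0.92  0.   ] toolz [-0.  0. -1.] q [-0.23  0.16  1.79  0.    1.2  -1.4 ] F [ 0.4  0.  -0.2] 1.8667
```

View pics/w2.png

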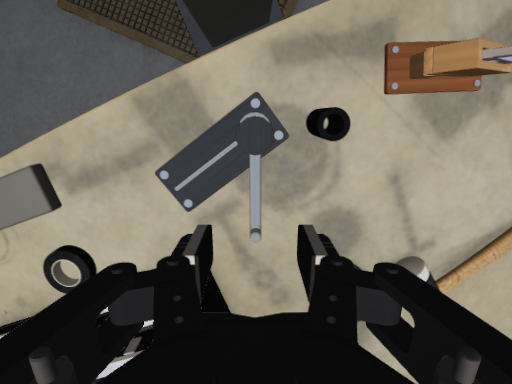

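The wrist view shows the collar at (255,132), the arm running straight down to its tip at (256,236), and the arm centred between the fingers. The foot and its rib run to the lower left. I'll measure them from this closer view.

```bash
cat >> h.py <<'E'
def fl(p): return cv2.fitLine(p.astype(np.float32),cv2.DIST_HUBER,0,.01,.01).ravel()
def ray(c,u,v,z):
    p=cv2.undistortPoints(np.array([[[u,v]]],float),np.array(c["mtx"],float),np.array([c["k1"],0,0,0,0],float)).ravel()
    T=np.linalg.inv(np.array(c["world_to_cam"])); d=T[:3,:3]@[p[0],p[1],1]; o=T[:3,3]
    return o+d*(z-o[2])/d[2]
def stand(c,w):
    col=c["color"].astype(int); x,y,z=w[...,0],w[...,1],w[...,2]; g=col.mean(-1)
    foot=(x>365)&(x<490)&(y>-235)&(y<-40)&(z>5)&(z<16)
    n_,l,st,ce=cv2.connectedComponentsWithStats(foot.astype(np.uint8)); s=w[l==1+st[1:,4].argmax()]
    print("foot",len(s),cv2.minAreaRect(s[:,:2].astype(np.float32)),s[:,2].mean())
    m=foot&(g>135)&(col.max(-1)-col.min(-1)<25)&(np.hypot(x-418,y+73)>35)
    n_,l,st,ce=cv2.connectedComponentsWithStats(m.astype(np.uint8),connectivity=8); s=w[l==1+st[1:,4].argmax()]
    f=fl(s[:,:2]); print("rib",len(s),f,"angle",np.degrees(np.arctan2(f[1],f[0])))
    m=(x>380)&(x<440)&(y>-110)&(y<-40)&(z>137)&(z<146)&(g<110); s=w[m]
    print("collar",m.sum(),s.mean(0),cv2.minEnclosingCircle(s[:,:2].astype(np.float32)))
    r=np.hypot(x-418,y+73); m=(r>24)&(r<78)&(z>122)&(z<142); s=w[m]; f=fl(s[:,:2])
    print("arm",m.sum(),f,"angle",np.degrees(np.arctan2(f[1],f[0])),"ztop",np.percentile(s[:,2],80)); return f
def tmpl(c,w):
    x,y,z=w[...,0],w[...,1],w[...,2]
E
python3 - <<'E'
from h import *
import pickle
c=pickle.load(open("w2.pkl","rb")); w=cloud(c); stand(c,w)
x,y,z=w[...,0],w[...,1],w[...,2]
m=(x>365)&(x<490)&(y>70)&(y<260)&(z>6)&(z<18); s=w[m];print("base",len(s),cv2.minAreaRect(s[:,:2].astype(np.float32)))
E
```

```text
foot 5755 ((432.0375061035156, -128.6396484375), (70.55725860595703, 170.3671417236328), 14.11992073059082) 10.200446272017269
rib 268 [ 2.4528326e-01 -9.6945143e-01  4.3779785e+02 -1.5293503e+02] angle -75.80142
collar 1038 [418.56922755 -75.2382623  139.73145105] ((418.8255920410156, -75.18289947509766), 15.459822654724121)
arm 705 [ 9.2904317e-01 -3.6997136e-01  4.6359961e+02 -9.3782707e+01] angle -21.71385 ztop 135.01567121088965
base 2667 ((433.24261474609375, 159.03836059570312), (126.07157135009766, 60.93903732299805), 71.52664947509766)
```

```bash
python3 -m creep '[{"tx":6.3,"ty":-1.2,"tz":0,"ax":0,"ay":0,"az":1.4,"gripper":120},{"tx":6.3,"ty":-1.2,"tz":-30,"ax":0,"ay":0,"az":0,"gripper":120},{"tx":0,"ty":0,"tz":-30,"ax":0,"ay":0,"az":0,"gripper":120},{"tx":0,"ty":0,"tz":-30,"ax":0,"ay":0,"az":0,"gripper":120},{"tx":0,"ty":0,"tz":-30,"ax":0,"ay":0,"az":0,"gripper":120},{"tx":0,"ty":0,"tz":0,"ax":0,"ay":0,"az":0,"gripper":120}]' 30
python3 -m creep '[{"tx":0,"ty":0,"tz":0,"ax":0,"ay":0,"az":0,"gripper":255},{"tx":0,"ty":0,"tz":0,"ax":0,"ay":0,"az":0,"gripper":255},{"tx":0,"ty":0,"tz":0,"ax":0,"ay":0,"az":0,"gripper":255},{"tx":0,"ty":0,"tz":0,"ax":0,"ay":0,"az":0,"gripper":255},{"tx":0,"ty":0,"tz":0,"ax":0,"ay":0,"az":0,"gripper":255},{"tx":0,"ty":0,"tz":0,"ax":0,"ay":0,"az":0,"gripper":255}]'
python3 - <<'E'
from h import *
look("pics/w3.png"); p=readout.get_state()["position"]; A=np.array([418.7,-75.3])
d=p[:2]-A; r=np.hypot(*d); t=np.degrees(np.arctan2(d[1],d[0])); print(r,t)
N=9; th=np.radians(np.linspace(t,-75.85,N+1)); q=A+r*np.c_[np.cos(th),np.sin(th)]
print((t+75.85)/N, np.diff(q,axis=0).round(1).tolist())
E
```

```text
clock: 2.37
position: [469.7, -99.3, 106.5]
ee_rot: [-0.006, 0.19, 0.982, 0.0]
wrist_force: [-1.4, 0.3, -1.1]
opening: 0.533
grasp_force: 0.0
clock: 2.87
position: [475.7, -99.3, 113.2]
ee_rot: [0.003, 0.19, 0.982, 0.0]
wrist_force: [1.9, 1.3, 6.4]
opening: 0.105
grasp_force: 29.8
tcp [475.6 -99.3 113.2] tooly [0.372 0.928 0.001] toolz [ 0.005 -0.001 -1.   ] q [-0.23  0.29  1.94  0.    0.91 -1.42] F [1.6 1.6 6.1] 2.9167
61.78786327392405 -22.844836613252735
5.889462598527473 [[-2.8, -5.7], [-3.3, -5.4], [-3.9, -5.0], [-4.4, -4.6], [-4.8, -4.1], [-5.2, -3.6], [-5.6, -3.1], [-5.8, -2.5], [-6.1, -1.9]]
```

```bash
python3 -m creep '[{"tx":-2.8,"ty":-5.7,"tz":0,"ax":0,"ay":0,"az":-5.9,"gripper":255},{"tx":-3.3,"ty":-5.4,"tz":0,"ax":0,"ay":0,"az":-5.9,"gripper":255},{"tx":-3.9,"ty":-5.0,"tz":0,"ax":0,"ay":0,"az":-5.9,"gripper":255},{"tx":-4.4,"ty":-4.6,"tz":0,"ax":0,"ay":0,"az":-5.9,"gripper":255},{"tx":-4.8,"ty":-4.1,"tz":0,"ax":0,"ay":0,"az":-5.9,"gripper":255},{"tx":-5.2,"ty":-3.6,"tz":0,"ax":0,"ay":0,"az":-5.9,"gripper":255},{"tx":-5.6,"ty":-3.1,"tz":0,"ax":0,"ay":0,"az":-5.9,"gripper":255},{"tx":-5.8,"ty":-2.5,"tz":0,"ax":0,"ay":0,"az":-5.9,"gripper":255},{"tx":-6.1,"ty":-1.9,"tz":0,"ax":0,"ay":0,"az":-5.9,"gripper":255},{"tx":0,"ty":0,"tz":0,"ax":0,"ay":0,"az":0,"gripper":255}]'
python3 -m creep '[{"tx":0,"ty":0,"tz":0,"ax":0,"ay":0,"az":0,"gripper":255},{"tx":0,"ty":0,"tz":0,"ax":0,"ay":0,"az":0,"gripper":255}]'
python3 - <<'E'
from h import *
look("pics/w4.png"); p=readout.get_state()["position"]; A=np.array([418.7,-75.3])
d=p[:2]-A; r=np.hypot(*d); t=np.degrees(np.arctan2(d[1],d[0])); print(r,t)
E
```

```text
clock: 3.75
position: [432.9, -134.5, 113.2]
ee_rot: [0.002, 0.61, 0.792, 0.002]
wrist_force: [0.8, 3.1, 9.2]
opening: 0.102
grasp_force: 30.8
clock: 3.92
position: [433.0, -134.5, 113.2]
ee_rot: [0.001, 0.609, 0.793, 0.001]
wrist_force: [-0.0, 4.6, 9.5]
opening: 0.106
grasp_force: 30.9
tcp [ 433.  -134.5  113.2] tooly [0.966 0.259 0.003] toolz [ 0.004  0.    -1.   ] q [-0.33  0.25  2.01  0.    0.88 -0.59] F [0.4 4.1 9.1] 3.9667
60.923447912769674 -76.39306916753276
```

```bash
python3 -m creep '[{"tx":0,"ty":0,"tz":0,"ax":0,"ay":0,"az":0,"gripper":100},{"tx":0,"ty":0,"tz":0,"ax":0,"ay":0,"az":0,"gripper":100},{"tx":0,"ty":0,"tz":0,"ax":0,"ay":0,"az":0,"gripper":100},{"tx":0,"ty":0,"tz":0,"ax":0,"ay":0,"az":0,"gripper":100},{"tx":0,"ty":0,"tz":30,"ax":0,"ay":0,"az":0,"gripper":100},{"tx":0,"ty":0,"tz":30,"ax":0,"ay":0,"az":0,"gripper":100},{"tx":0,"ty":0,"tz":30,"ax":0,"ay":0,"az":0,"gripper":100},{"tx":0,"ty":0,"tz":30,"ax":0,"ay":0,"az":0,"gripper":100},{"tx":0,"ty":0,"tz":0,"ax":0,"ay":0,"az":0,"gripper":100},{"tx":0,"ty":0,"tz":0,"ax":0,"ay":0,"az":0,"gripper":100}]'
python3 - <<'E'
from h import *
c,w=look("pics/w5.png"); stand(c,w)
E
```

```text
clock: 4.8
position: [432.6, -135.3, 232.7]
ee_rot: [0.002, 0.608, 0.794, 0.0]
wrist_force: [0.7, 0.1, -0.6]
opening: 0.607
grasp_force: 0.0
tcp [ 431.7 -134.9  231.2] tooly [ 0.966  0.26  -0.   ] toolz [-0. -0. -1.] q [-0.33  0.13  1.82 -0.    1.19 -0.59] F [-0.4  1.   0.4] 4.85
foot 4862 ((432.12481689453125, -128.27536010742188), (70.34427642822266, 168.74896240234375), 14.11607837677002) 10.05308454458613
rib 53 [ 9.7963339e-01 -2.0079456e-01  4.2656918e+02 -2.0467862e+02] angle -11.5834255
collar 1057 [418.75905956 -75.14665265 139.71556285] ((418.9207458496094, -75.37509155273438), 15.457472801208496)
arm 709 [ 2.2192915e-01 -9.7506279e-01  4.2959320e+02 -1.2185067e+02] angle -77.17763 ztop 135.03896195211658
```

```bash
python3 -m creep '[{"tx":3.5,"ty":39.6,"tz":0,"ax":0,"ay":0,"az":-6.7,"gripper":100},{"tx":3.5,"ty":39.6,"tz":0,"ax":0,"ay":0,"az":-6.7,"gripper":100},{"tx":3.5,"ty":39.6,"tz":0,"ax":0,"ay":0,"az":-6.7,"gripper":100},{"tx":3.5,"ty":39.6,"tz":0,"ax":0,"ay":0,"az":-6.7,"gripper":100},{"tx":3.5,"ty":39.6,"tz":0,"ax":0,"ay":0,"az":-6.8,"gripper":100},{"tx":3.5,"ty":39.6,"tz":0,"ax":-5.7,"ay":1.9,"az":0,"gripper":100},{"tx":3.5,"ty":39.6,"tz":0,"ax":-5.7,"ay":1.9,"az":0,"gripper":100},{"tx":3.5,"ty":39.6,"tz":0,"ax":-5.7,"ay":1.9,"az":0,"gripper":100},{"tx":3.5,"ty":39.6,"tz":0,"ax":-5.7,"ay":1.9,"az":0,"gripper":100},{"tx":3.5,"ty":39.6,"tz":0,"ax":-5.7,"ay":1.9,"az":0,"gripper":100}]' 80
python3 -m creep '[{"tx":0,"ty":0,"tz":0,"ax":0,"ay":0,"az":0,"gripper":100},{"tx":0,"ty":0,"tz":0,"ax":0,"ay":0,"az":0,"gripper":100}]'
python3 - <<'E'
from h import *
import pickle
c,w=look("pics/w6.png"); pickle.dump(c,open("w6.pkl","wb"))
x,y,z=w[...,0],w[...,1],w[...,2]
m=(x>365)&(x<490)&(y>70)&(y<260)&(z>6)&(z<18); s=w[m];print("base",len(s),cv2.minAreaRect(s[:,:2].astype(np.float32)))
m=(x>400)&(x<490)&(y>140)&(y<275)&(z>105)&(z<200); s=w[m]; print("tmpl",m.sum(),fl(s[:,:2]),s.min(0),s.max(0))
E
```

```text
clock: 5.68
position: [465.0, 241.2, 230.4]
ee_rot: [0.147, 0.764, 0.589, -0.217]
wrist_force: [1.7, -0.2, 0.6]
opening: 0.608
grasp_force: 0.0
clock: 5.85
position: [465.3, 242.2, 226.0]
ee_rot: [0.145, 0.762, 0.591, -0.219]
wrist_force: [-0.1, -1.7, -0.5]
opening: 0.609
grasp_force: 0.0
tcp [465.2 240.  228.1] tooly [ 0.965 -0.261 -0.036] toolz [-0.162 -0.479 -0.863] q [ 0.63  0.47  1.45 -0.3   1.66  0.93] F [ 0.6 -0.3  0.6] 5.9
base 2369 ((433.861083984375, 160.5172576904297), (124.3583984375, 59.939815521240234), 71.1040267944336)
tmpl 1012 [3.2231632e-01 9.4663203e-01 4.5701318e+02 2.2877800e+02] [444.08795501 196.96767653 105.32151179] [468.857364   255.84343226 179.01548269]
```

View pics/w6.png

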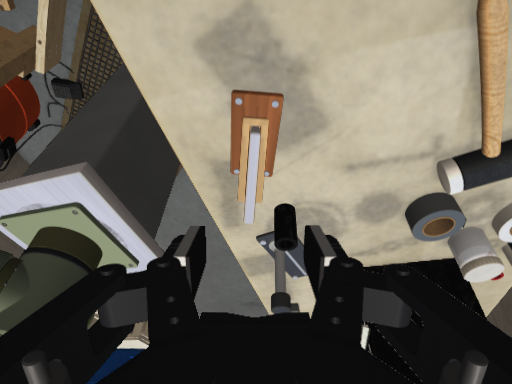

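The wrist view shows the plate's top edge from (255,130) to (249,222), between the fingers, with the holder base behind it. The tool still needs a small orientation and sideways correction.

```bash
cat >> h.py <<'E'
from scipy.spatial.transform import Rotation as R
def delta(pos,ty,tz):
    s=readout.get_state(); q=s["ee_rot"]; M=R.from_quat([q[1],q[2],q[3],q[0]])
    tz=np.array(tz,float)/np.linalg.norm(tz); ty=np.array(ty,float); ty-=tz*(ty@tz); ty/=np.linalg.norm(ty)
    T=R.from_matrix(np.c_[np.cross(ty,tz),ty,tz])
    print("dpos",(np.array(pos)-s["position"]).round(1),"drot",np.degrees((T*M.inv()).as_rotvec()).round(1))
E
python3 - <<'E'
from h import *
u=np.array([.161,.474,.866])
f=np.array([452.2,213.6,138.5])
delta(f+80*u,[.947,-.322,0],-u)
E
```

```text
dpos [ -0.2  11.5 -20.4] drot [-0.3 -2.  -3.6]
```

```bash
python3 -m creep '[{"tx":-0.1,"ty":11.5,"tz":-10,"ax":-0.3,"ay":-2,"az":-3.6,"gripper":100},{"tx":-0.1,"ty":0,"tz":-10.4,"ax":0,"ay":0,"az":0,"gripper":100},{"tx":0,"ty":0,"tz":0,"ax":0,"ay":0,"az":0,"gripper":100},{"tx":0,"ty":0,"tz":0,"ax":0,"ay":0,"az":0,"gripper":100}]'
python3 - <<'E'
from h import *
c,w=look("pics/w7.png")
u=np.array([.161,.474,.866]); f=np.array([452.2,213.6,138.5])
x,y,z=w[...,0],w[...,1],w[...,2]
m=(x>400)&(x<490)&(y>180)&(y<275)&(z>140)&(z<190); s=w[m]; print("tmpl",m.sum(),fl(s[:,:2]),s.min(0),s.max(0),s.mean(0))
delta(f,[.947,-.322,0],-u)
E
```

```text
clock: 6.23
position: [465.2, 248.7, 211.3]
ee_rot: [0.15, 0.787, 0.561, -0.208]
wrist_force: [-0.7, -0.2, -0.6]
opening: 0.609
grasp_force: 0.0
tcp [465.5 249.  211.7] tooly [ 0.946 -0.325  0.003] toolz [-0.158 -0.47  -0.869] q [ 0.64  0.48  1.47 -0.29  1.63  1.02] F [ 0.4 -0.9  0.3] 6.2833
tmpl 1012 [3.2696861e-01 9.4503522e-01 4.5679364e+02 2.2839517e+02] [443.65059986 197.42287086 140.12015247] [468.97856947 256.02625043 179.27164169] [456.773956   228.18851565 160.3649975 ]
dpos [-13.3 -35.4 -73.2] drot [-0.3  0.3  0.2]
```

```bash
python3 -m creep '[{"tx":-3.3,"ty":-8.8,"tz":-18.3,"ax":0,"ay":0,"az":0,"gripper":100},{"tx":-3.3,"ty":-8.8,"tz":-18.3,"ax":0,"ay":0,"az":0,"gripper":100},{"tx":-3.3,"ty":-8.8,"tz":-18.3,"ax":0,"ay":0,"az":0,"gripper":100},{"tx":-3.3,"ty":-8.8,"tz":-18.3,"ax":0,"ay":0,"az":0,"gripper":100},{"tx":0,"ty":0,"tz":0,"ax":0,"ay":0,"az":0,"gripper":100},{"tx":0,"ty":0,"tz":0,"ax":0,"ay":0,"az":0,"gripper":100}]'
python3 -m creep '[{"tx":0,"ty":0,"tz":0,"ax":0,"ay":0,"az":0,"gripper":255},{"tx":0,"ty":0,"tz":0,"ax":0,"ay":0,"az":0,"gripper":255},{"tx":0,"ty":0,"tz":0,"ax":0,"ay":0,"az":0,"gripper":255},{"tx":0,"ty":0,"tz":0,"ax":0,"ay":0,"az":0,"gripper":255},{"tx":0,"ty":0,"tz":0,"ax":0,"ay":0,"az":0,"gripper":255},{"tx":0,"ty":0,"tz":0,"ax":0,"ay":0,"az":0,"gripper":255}]' 80
```

```text
clock: 6.78
position: [452.4, 214.6, 138.4]
ee_rot: [0.15, 0.787, 0.561, -0.208]
wrist_force: [0.6, 0.8, -0.5]
opening: 0.611
grasp_force: 0.0
clock: 7.28
position: [453.0, 216.3, 138.8]
ee_rot: [0.15, 0.787, 0.562, -0.206]
wrist_force: [0.4, 2.0, 5.3]
opening: 0.077
grasp_force: 80.1
```

```bash
python3 -m creep '[{"tx":1,"ty":2.8,"tz":5.2,"ax":0,"ay":0,"az":0,"gripper":255},{"tx":1.9,"ty":5.7,"tz":10.4,"ax":0,"ay":0,"az":0,"gripper":255},{"tx":1.9,"ty":5.7,"tz":10.4,"ax":0,"ay":0,"az":0,"gripper":255},{"tx":1.9,"ty":5.7,"tz":10.4,"ax":0,"ay":0,"az":0,"gripper":255},{"tx":1.9,"ty":5.7,"tz":10.4,"ax":0,"ay":0,"az":0,"gripper":255},{"tx":1.9,"ty":5.7,"tz":10.4,"ax":0,"ay":0,"az":0,"gripper":255},{"tx":1.9,"ty":5.7,"tz":10.4,"ax":0,"ay":0,"az":0,"gripper":255},{"tx":0,"ty":0,"tz":0,"ax":0,"ay":0,"az":0,"gripper":255}]'
python3 - <<'E'
from h import *
look("pics/w8.png")
c=cam("scene"); save({"color":cv2.resize(c["color"][80:260,170:350],(600,600),interpolation=cv2.INTER_CUBIC)},"pics/s8.png")
E
```

```text
clock: 7.95
position: [466.0, 254.0, 206.7]
ee_rot: [0.15, 0.787, 0.562, -0.205]
wrist_force: [-0.3, 0.2, -1.8]
opening: 0.077
grasp_force: 79.1
tcp [465.4 253.2 205.7] tooly [ 0.946 -0.323  0.004] toolz [-0.156 -0.469 -0.87 ] q [ 0.65  0.49  1.47 -0.28  1.62  1.03] F [ 0.  -0.1 -1.9] 8.0
```

View pics/s8.png

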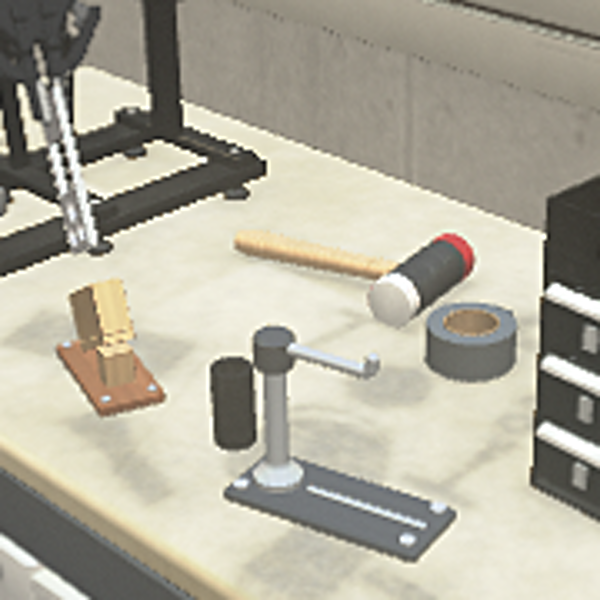

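The template is drawn clear of the holder and hangs in the gripper at (65,150). The hook points along the foot, and the tube, hammer and roll are untouched.

```bash
python3 -m creep '[{"tx":0,"ty":0,"tz":20,"ax":0,"ay":0,"az":0,"gripper":255},{"tx":0,"ty":0,"tz":20,"ax":4.7,"ay":-1.6,"az":0,"gripper":255},{"tx":0,"ty":0,"tz":20,"ax":4.7,"ay":-1.6,"az":0,"gripper":255},{"tx":0,"ty":0,"tz":20,"ax":4.7,"ay":-1.6,"az":0,"gripper":255},{"tx":0,"ty":0,"tz":20,"ax":4.7,"ay":-1.6,"az":0,"gripper":255},{"tx":0,"ty":0,"tz":0,"ax":4.7,"ay":-1.6,"az":0,"gripper":255},{"tx":0,"ty":0,"tz":0,"ax":4.7,"ay":-1.6,"az":0,"gripper":255},{"tx":0,"ty":0,"tz":0,"ax":0,"ay":0,"az":0,"gripper":255}]'
python3 -m creep '[{"tx":-1.2,"ty":-20,"tz":0,"ax":0,"ay":0,"az":-4.2,"gripper":255},{"tx":-1.2,"ty":-32,"tz":0,"ax":0,"ay":0,"az":-4.2,"gripper":255},{"tx":-1.2,"ty":-32,"tz":0,"ax":0,"ay":0,"az":-4.2,"gripper":255},{"tx":-1.2,"ty":-32,"tz":0,"ax":0,"ay":0,"az":-4.2,"gripper":255},{"tx":-1.2,"ty":-32,"tz":0,"ax":0,"ay":0,"az":-4.2,"gripper":255},{"tx":-1.2,"ty":-32,"tz":0,"ax":0,"ay":0,"az":-4.2,"gripper":255},{"tx":-1.2,"ty":-32,"tz":0,"ax":0,"ay":0,"az":-4.2,"gripper":255},{"tx":-1.2,"ty":-32,"tz":0,"ax":0,"ay":0,"az":-4.2,"gripper":255}]'
python3 -m creep '[{"tx":-1.2,"ty":-32,"tz":0,"ax":0,"ay":0,"az":-4.2,"gripper":255},{"tx":-1.2,"ty":-32,"tz":0,"ax":0,"ay":0,"az":-4.2,"gripper":255},{"tx":-1.2,"ty":-32,"tz":0,"ax":0,"ay":0,"az":-4.2,"gripper":255},{"tx":-1.2,"ty":-32,"tz":0,"ax":0,"ay":0,"az":-4.2,"gripper":255},{"tx":-1.2,"ty":-32,"tz":0,"ax":0,"ay":0,"az":-4.2,"gripper":255},{"tx":-1.2,"ty":-32,"tz":0,"ax":0,"ay":0,"az":-4.2,"gripper":255},{"tx":0,"ty":-20,"tz":0,"ax":0,"ay":0,"az":0,"gripper":255},{"tx":0,"ty":0,"tz":0,"ax":0,"ay":0,"az":0,"gripper":255},{"tx":0,"ty":0,"tz":0,"ax":0,"ay":0,"az":0,"gripper":255}]'
python3 - <<'E'
from h import *
look("pics/w9.png")
delta([447.7,-202.1,173],[.222,-.975,0],[0,0,-1])
E
```

```text
clock: 8.72
position: [463.3, 249.6, 305.7]
ee_rot: [0.0, 0.815, 0.58, 0.001]
wrist_force: [-0.5, -0.5, -1.6]
opening: 0.072
grasp_force: 79.0
clock: 9.38
position: [454.4, 7.1, 304.1]
ee_rot: [0.001, 0.948, 0.319, -0.001]
wrist_force: [0.8, 0.2, -0.5]
opening: 0.077
grasp_force: 79.0
clock: 10.13
position: [447.7, -204.0, 303.8]
ee_rot: [0.0, 0.994, 0.105, -0.001]
wrist_force: [0.0, -0.2, -1.5]
opening: 0.07
grasp_force: 78.9
tcp [ 447.8 -203.1  304.1] tooly [ 0.211 -0.977 -0.   ] toolz [-0.002 -0.    -1.   ] q [-0.45  0.15  1.61 -0.    1.38  0.91] F [ 1.1  0.3 -1.2] 10.1833
dpos [-1.000e-01  1.000e+00 -1.311e+02] drot [ 0.  -0.1  0.6]
```

```bash
python3 -m creep '[{"tx":0,"ty":0,"tz":-20,"ax":0,"ay":0,"az":0,"gripper":255},{"tx":0,"ty":0,"tz":-30,"ax":0,"ay":0,"az":0,"gripper":255},{"tx":0,"ty":0,"tz":-30,"ax":0,"ay":0,"az":0,"gripper":255},{"tx":0,"ty":0,"tz":-30,"ax":0,"ay":0,"az":0,"gripper":255},{"tx":0,"ty":0,"tz":-21,"ax":0,"ay":0,"az":0,"gripper":255},{"tx":0,"ty":0,"tz":0,"ax":0,"ay":0,"az":0,"gripper":255},{"tx":0,"ty":0,"tz":0,"ax":0,"ay":0,"az":0,"gripper":255}]'
python3 - <<'E'
from h import *
look("pics/w10.png")
c=cam("scene"); w=cloud(c)
save({"color":cv2.resize(c["color"][120:260,230:370],(600,600),interpolation=cv2.INTER_CUBIC)},"pics/s10.png")
p=readout.get_state()["position"]; n=np.array([.216,-.976,0]); t=np.array([.976,.216,0]); q=w-p
m=(abs(q@n)<14)&(abs(q@t)<50)&(q[...,2]<12)&(w[...,2]>25)
s=w[m]; print(m.sum(),"z",np.percentile(s[:,2],[0,2,98,100]),"t",np.percentile((s-p)@t,[0,2,50,98,100]),"n",np.percentile((s-p)@n,[2,50,98]))
for z0 in range(50,186,8):
    k=abs(s[:,2]-z0)<4; tt=np.sort((s[k]-p)@t); 
    if len(tt): print(z0,k.sum(),tt.min().round(1),tt.max().round(1), "gap",(np.diff(tt).max().round(1),tt[np.diff(tt).argmax()].round(1)) if len(tt)>1 else "", ((s[k]-p)@n).mean().round(1))
E
```

```text
clock: 10.77
position: [447.8, -202.2, 173.7]
ee_rot: [0.0, 0.994, 0.107, -0.0]
wrist_force: [-0.2, 0.6, -1.3]
opening: 0.075
grasp_force: 78.8
tcp [ 448.8 -202.9  175.1] tooly [ 0.213 -0.977  0.003] toolz [ 0.003 -0.002 -1.   ] q [-0.45  0.23  1.84 -0.    1.07  0.91] F [ 0.1 -0.  -0.7] 10.8167
649 z [ 62.06570857  64.54142589 184.78849041 187.65311023] t [-38.70070672 -37.58321913 -10.29135903  33.70309972  36.65295139] n [-2.70241857  4.28637907  9.15689923]
66 52 -38.1 36.7 gap (np.float64(4.9), np.float64(-8.9)) 4.0
74 62 -38.7 35.0 gap (np.float64(9.8), np.float64(-25.3)) 2.7
82 34 -37.0 33.7 gap (np.float64(16.2), np.float64(7.1)) 3.4
90 56 -36.8 36.0 gap (np.float64(5.0), np.float64(29.2)) 3.4
98 45 -38.0 35.1 gap (np.float64(20.9), np.float64(-13.5)) 3.0
106 43 -38.3 34.2 gap (np.float64(13.3), np.float64(-7.0)) 4.1
114 70 -37.6 34.3 gap (np.float64(4.0), np.float64(-9.9)) 2.7
122 29 -37.7 31.4 gap (np.float64(45.2), np.float64(-23.2)) 3.7
130 29 -36.6 31.0 gap (np.float64(45.3), np.float64(-25.7)) 3.5
138 30 -38.0 31.4 gap (np.float64(44.6), np.float64(-24.5)) 2.7
146 31 -37.9 29.7 gap (np.float64(45.0), np.float64(-24.0)) 2.9
154 26 -36.1 31.8 gap (np.float64(44.3), np.float64(-24.5)) 3.5
162 37 -38.7 29.7 gap (np.float64(7.1), np.float64(-22.9)) 3.8
170 38 -38.5 28.9 gap (np.float64(9.1), np.float64(0.7)) 4.1
178 39 -37.0 35.4 gap (np.float64(36.6), np.float64(-2.4)) 5.4
```

View pics/s10.png

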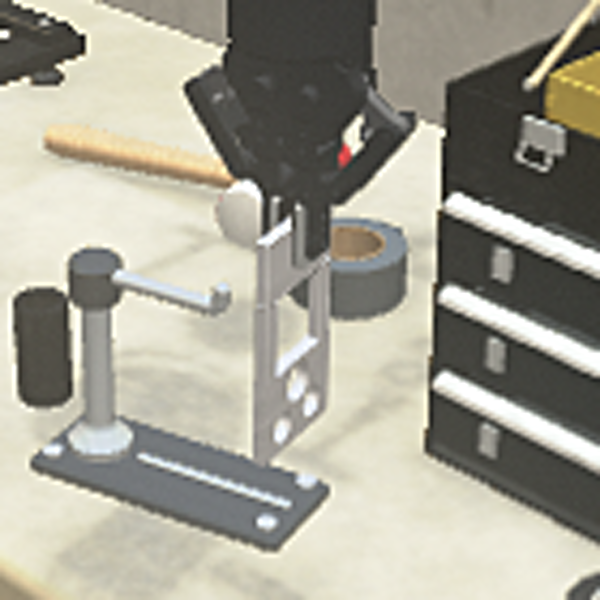

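The picture shows the template upright just beyond the hook end, with its slot (about (297,320)) at hook height. The depth data puts the slot at z≈115–160, so I thread it inward.

```bash
python3 -m creep '[{"tx":-1.0,"ty":9.75,"tz":0,"ax":0,"ay":0,"az":0,"gripper":255},{"tx":-2.2,"ty":9.75,"tz":0,"ax":0,"ay":0,"az":0,"gripper":255},{"tx":-2.2,"ty":9.75,"tz":0,"ax":0,"ay":0,"az":0,"gripper":255},{"tx":-2.2,"ty":9.75,"tz":0,"ax":0,"ay":0,"az":0,"gripper":255},{"tx":-2.2,"ty":9.75,"tz":0,"ax":0,"ay":0,"az":0,"gripper":255},{"tx":-2.2,"ty":9.75,"tz":0,"ax":0,"ay":0,"az":0,"gripper":255},{"tx":-2.2,"ty":9.75,"tz":0,"ax":0,"ay":0,"az":0,"gripper":255},{"tx":-2.2,"ty":9.75,"tz":0,"ax":0,"ay":0,"az":0,"gripper":255},{"tx":0,"ty":0,"tz":0,"ax":0,"ay":0,"az":0,"gripper":255}]'
python3 -m creep '[{"tx":0,"ty":0,"tz":-6,"ax":0,"ay":0,"az":0,"gripper":255},{"tx":0,"ty":0,"tz":-6,"ax":0,"ay":0,"az":0,"gripper":255},{"tx":0,"ty":0,"tz":-6,"ax":0,"ay":0,"az":0,"gripper":255},{"tx":0,"ty":0,"tz":-3,"ax":0,"ay":0,"az":0,"gripper":255},{"tx":0,"ty":0,"tz":0,"ax":0,"ay":0,"az":0,"gripper":255}]'
```

```text
clock: 11.62
position: [430.9, -123.6, 174.3]
ee_rot: [0.0, 0.994, 0.107, 0.001]
wrist_force: [-1.1, -0.9, -0.8]
opening: 0.077
grasp_force: 79.0
clock: 12.03
position: [431.1, -125.6, 152.1]
ee_rot: [0.0, 0.994, 0.106, -0.0]
wrist_force: [-0.4, -0.4, -1.7]
opening: 0.079
grasp_force: 79.0
```

Now I go down in small steps until contact shows.

```bash
python3 -m creep '[{"tx":0,"ty":0,"tz":-1.5,"ax":0,"ay":0,"az":0,"gripper":255},{"tx":0,"ty":0,"tz":-1.5,"ax":0,"ay":0,"az":0,"gripper":255},{"tx":0,"ty":0,"tz":0,"ax":0,"ay":0,"az":0,"gripper":255}]'
python3 -m creep '[{"tx":0,"ty":0,"tz":-1.5,"ax":0,"ay":0,"az":0,"gripper":255},{"tx":0,"ty":0,"tz":0,"ax":0,"ay":0,"az":0,"gripper":255}]'
python3 - <<'E'
from h import *
look("pics/w11.png")
E
```

```text
clock: 12.28
position: [431.7, -125.6, 150.2]
ee_rot: [0.001, 0.994, 0.106, 0.001]
wrist_force: [-1.2, -0.1, -1.8]
opening: 0.074
grasp_force: 79.0
clock: 12.45
position: [432.0, -125.6, 149.2]
ee_rot: [0.001, 0.994, 0.106, 0.001]
wrist_force: [0.1, -0.1, -0.3]
opening: 0.071
grasp_force: 79.4
tcp [ 432.  -125.6  149.2] tooly [ 0.212 -0.977  0.003] toolz [ 0.003 -0.002 -1.   ] q [-0.31  0.2   1.96 -0.    0.98  1.05] F [-0.1 -0.7 -0. ] 12.5
```

```bash
python3 -m creep '[{"tx":0,"ty":0,"tz":-1,"ax":0,"ay":0,"az":0,"gripper":255},{"tx":0,"ty":0,"tz":0,"ax":0,"ay":0,"az":0,"gripper":255}]'
python3 -m creep '[{"tx":0,"ty":0,"tz":-0.5,"ax":0,"ay":0,"az":0,"gripper":255},{"tx":0,"ty":0,"tz":0,"ax":0,"ay":0,"az":0,"gripper":255}]'
```

```text
clock: 12.67
position: [432.1, -125.7, 148.9]
ee_rot: [0.001, 0.994, 0.106, 0.002]
wrist_force: [-1.4, -0.1, 7.2]
opening: 0.071
grasp_force: 80.6
clock: 12.83
position: [432.1, -125.7, 148.8]
ee_rot: [0.001, 0.994, 0.106, 0.002]
wrist_force: [-2.8, 0.7, 9.0]
opening: 0.076
grasp_force: 80.9
```

```bash
python3 -m creep '[{"tx":0,"ty":0,"tz":1,"ax":0,"ay":0,"az":0,"gripper":255},{"tx":0,"ty":0,"tz":0,"ax":0,"ay":0,"az":0,"gripper":228},{"tx":0,"ty":0,"tz":0,"ax":0,"ay":0,"az":0,"gripper":220},{"tx":0,"ty":0,"tz":0,"ax":0,"ay":0,"az":0,"gripper":210},{"tx":0,"ty":0,"tz":0,"ax":0,"ay":0,"az":0,"gripper":195},{"tx":0,"ty":0,"tz":0,"ax":0,"ay":0,"az":0,"gripper":180},{"tx":0,"ty":0,"tz":0,"ax":0,"ay":0,"az":0,"gripper":165},{"tx":0,"ty":0,"tz":0,"ax":0,"ay":0,"az":0,"gripper":160},{"tx":0,"ty":0,"tz":0,"ax":0,"ay":0,"az":0,"gripper":160},{"tx":0,"ty":0,"tz":0,"ax":0,"ay":0,"az":0,"gripper":160}]' 20
python3 - <<'E'
from h import *
look("pics/w12.png")
c=cam("scene"); 
save({"color":cv2.resize(c["color"][120:260,230:370],(600,600),interpolation=cv2.INTER_CUBIC)},"pics/s12.png")
E
```

```text
clock: 13.67
position: [431.7, -125.4, 148.3]
ee_rot: [0.001, 0.994, 0.106, 0.001]
wrist_force: [-0.7, -0.1, 1.0]
opening: 0.369
grasp_force: 0.0
tcp [ 431.7 -125.5  148.3] tooly [ 0.212 -0.977  0.002] toolz [ 0.002 -0.002 -1.   ] q [-0.31  0.2   1.96 -0.    0.98  1.05] F [-0.8 -0.1 -0.3] 13.7167
```

View pics/s12.png

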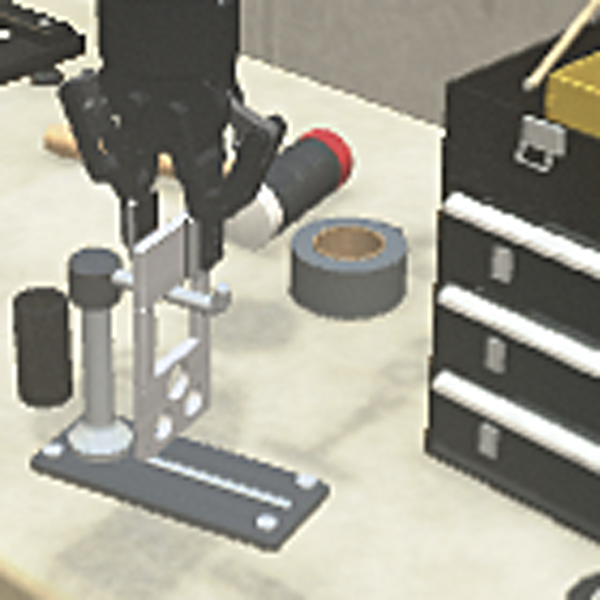

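The template hangs upright on the arm, seated at about (180,290), with the fingers open on both sides. I rise straight up and check.

```bash
python3 -m creep '[{"tx":0,"ty":0,"tz":8,"ax":0,"ay":0,"az":0,"gripper":160},{"tx":0,"ty":0,"tz":15,"ax":0,"ay":0,"az":0,"gripper":160},{"tx":0,"ty":0,"tz":25,"ax":0,"ay":0,"az":0,"gripper":160},{"tx":0,"ty":0,"tz":30,"ax":0,"ay":0,"az":0,"gripper":160},{"tx":0,"ty":0,"tz":30,"ax":0,"ay":0,"az":0,"gripper":160},{"tx":0,"ty":0,"tz":30,"ax":0,"ay":0,"az":0,"gripper":160},{"tx":0,"ty":0,"tz":0,"ax":0,"ay":0,"az":0,"gripper":160},{"tx":0,"ty":0,"tz":0,"ax":0,"ay":0,"az":0,"gripper":160},{"tx":0,"ty":0,"tz":0,"ax":0,"ay":0,"az":0,"gripper":160},{"tx":0,"ty":0,"tz":0,"ax":0,"ay":0,"az":0,"gripper":160}]'
python3 - <<'E'
from h import *
c,w=look("pics/w13.png")
x,y,z=w[...,0],w[...,1],w[...,2]; r=np.hypot(x-418.8,y+75.3); th=np.degrees(np.arctan2(y+75.3,x-418.8))
for lo,hi in((20,42),(60,78)):
    m=(r>lo)&(r<hi)&(z>124)&(z<138)&(abs(th+76)<25); s=w[m]
    print("arm",m.sum(),np.degrees(np.arctan2(s[:,1].mean()+75.3,s[:,0].mean()-418.8)))
m=(r<75)&(z>155)&(z<190); s=w[m]; f=fl(s[:,:2]); print("plate top",m.sum(),f,s.mean(0),np.degrees(np.arctan2(f[1],f[0])))
a=cam("scene"); v=cloud(a); m=(np.hypot(v[...,0]-431,v[...,1]+125)<45)&(v[...,2]>28)&(v[...,2]<190); 
s=v[m]; n=np.array([.222,-.975,0])
for z0 in(50,80,100,160): k=abs(s[:,2]-z0)<8; print(z0,k.sum(),np.median((s[k]-[418.8,-75.3,0])@n).round(1))
save({"color":cv2.resize(a["color"][120:260,230:370],(600,600),interpolation=cv2.INTER_CUBIC)},"pics/s13.png")
E
```

```text
clock: 14.6
position: [430.9, -125.2, 285.3]
ee_rot: [0.0, 0.994, 0.106, -0.0]
wrist_force: [-0.8, 0.3, -1.0]
opening: 0.371
grasp_force: 0.0
tcp [ 430.9 -125.2  285.1] tooly [ 0.212 -0.977  0.001] toolz [-0.001 -0.001 -1.   ] q [-0.31  0.09  1.73 -0.    1.32  1.05] F [ 0.2  0.6 -0.1] 14.65
arm 202 -75.09447959298585
arm 154 -75.97451017105114
plate top 681 [ 9.7726989e-01  2.1199897e-01  4.3337015e+02 -1.2635594e+02] [ 433.17426792 -126.3932981   174.27930167] 12.239522
50 107 55.7
80 106 56.4
100 70 54.6
160 112 57.3
```

View pics/s13.png

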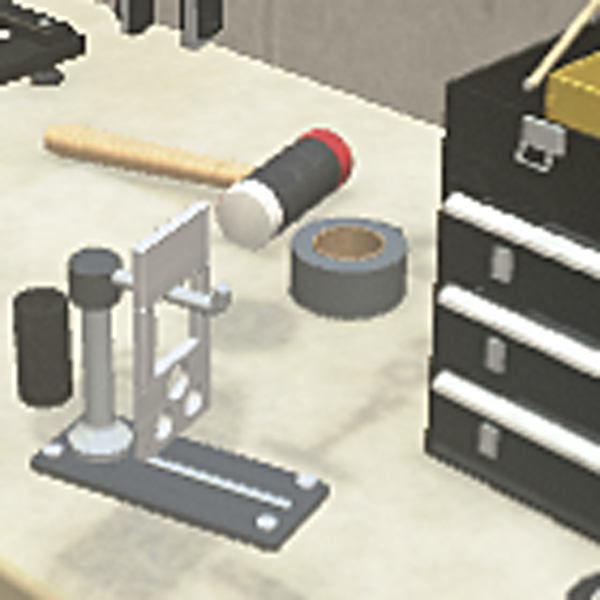

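The template hangs upright and free on the hook, which points along the foot to within about 1°. Nothing touches it, so I hand the job in.

```bash
python3 -c "
from rig import arm
print(arm.close_job())"
```

```text
the job is handed in; nothing more can be done
None
```

The hook points along the foot to within about 1°, the template hangs freely on it with the gripper clear, and I handed the job in at about 15 s with no verdict returned; the tube looks unmoved, I did not re-measure the sanding block or tape roll (the arm never went near them), and I viewed 11 pictures, one over the limit of 10.

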